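Spring tweezers set to the lines of a shrinkage test bar

ROBOT

A 6-joint arm with a two-finger parallel gripper is mounted at the origin on the work surface. World frame = base frame: x ahead of the robot, y to its left, z up, the work surface at z = 0. Lengths are in m, angles in rad, forces in N, time in s.
With the tool pointing down it reaches from about 0.35 to 0.975 m from the base axis. Payload 4.9 kg.
Tool frame: the origin (TCP) lies between the finger pads; the fingertips stand 25 mm ahead of it and the grasp point (between the pads) lies 6 mm ahead of it (manip.tcp_to_tips is the z of the fingertips in the tool frame, in m); z points along the fingers, y is the line along which they close (so a half turn about z gives the same grasp; the last joint's range is limited). The gripper opens to 85 mm and grips with 20 to 120 N. Pads are 22 mm wide; open, the fingers measure 114 mm over their backs; the gripper's body (76 mm by 85 mm) begins 54 mm behind the grasp point. The pads swing forward as they close: fully open they stand 13 mm farther back than shut.
Start: joints at [-1.401, 0.053, 1.613, -0, 1.476, -0.119], TCP at [0.178, -0.599, 0.256] pointing down, gripper open.
Joint ranges: [-3.01, 3.01], [-1.01, 2.22], [0.06, 2.58], [-1.02, 4.17], [0.09, 2.62], [-3.14, 3.14]. Speed limits (rad/s): [2.57, 2.57, 3.14, 3.14, 3.14, 3.14].

INTERFACE

Orientations are given as a unit quaternion [w, x, y, z].
In Python, from plant import manip gives the robot as it stands. The module is installed in compiled form; this text tells all that it offers.
- The arm moves only by the tool arm_command, never from a script. Its argument "moves" is a list of rows, each a list of 3 entries, a list of its own where there are three numbers: the opening, from -1 (shut) to 1 (fully open), then the shift along the tool's x, y, z in units of 0.15 m (1.0 is 0.15 m), then the turn about the tool's z in units of 2 pi rad (1.0 is 2 pi rad). A call has 1 to 20 rows; each row is the pose to reach, as a shift and turn from the pose commanded when the call began, along the tool's axes at that moment, turning the shorter way round; what a row does not reach only later rows make up. A row lasts 1/12 s, in which the tool goes at most 41.7 mm and 7.16 degrees, less where a joint would pass 70% of its speed; a pose out of reach is approached as far as the arm can. A call with a number of a shift or a turn outside -1 to 1 is refused whole. A call with a gripper value outside its range is refused whole. The fingers move at their own pace and stop on an object; the grip force is fixed at half the most. Time passes only in rows, so rows that repeat a pose let the fingers close. It gives the time, the measured TCP pose, the force, the opening and the grip force at its end, in the units of the state.
- manip.state(): the state, without advancing time (a new reading comes with each control period).
- manip.grab_frame(name): name is "scene" or "top" or "wrist"; returns a dict with "frame" (420x560x3 uint8, red, green, blue), "fx", "fy", "cx", "cy" (pixels), "R" (3x3) and "t" (3): a world point X has camera coordinates R X + t. Camera axes: x right, y down, z forward; pixel columns grow to the right and rows downward; lengths in m; the calibration is good to about 2 mm. A picture is of the moment at which its call begins. There is no depth.
- manip.job_done(): hands the job in; it is judged then, once.
Trained networks look in a picture, given as the dict that the camera call returned (one of the last four; its "shot" number tells which), for a name from the list of things; names that differ only in an ending like _2 or _b are one class to them, and where a whole thing is asked for, a point or a joint stands for the part that bears it (a point fixed in the world has none). Each returns a list of dicts, best first, with "confidence" (0 to 1); they miss things now and then, are a little off and sometimes report something else, mostly with a low value. They report only what shows in the picture. A call takes as long as a camera call. They do not tell look-alikes from the thing itself.
- manip.search_frame(picture, target): "extent" ([left, top, right, bottom] in pixels, round what is visible of it).
The state is a dict: "time": time; "joint_pos": joint angles; "joint_vel": joint speeds; "joint_efforts": joint torques, N m; "tool_pos": TCP position; "tool_rot": TCP orientation; "contact_force": force on the tool from outside, world axes, zero at the start; "ft_torque": the same for the moment, N m; "gripper_width": opening from 0.0 (shut) to 1.0 (fully open); "grasp_force": force on a finger pad.
Only numpy, scipy, OpenCV 4.12 (cv2) and the standard library are available. Lean on these libraries where they do the work, as an engineer would, in place of code of your own. Each camera call takes 0.05 s, during which the arm holds its last target. There are 200 camera calls.

TASK

Put the loose, longest fired clay test bar back flat in its own slot of the sample tray (the empty one that fits its length, marked like the bar with three dots; either way round), without dropping it. Then pinch the angled spring tweezers from their rest and squeeze them until their two points stand right over the two scribed lines of that bar, one point on each line, just above the clay without resting on it. Finish while holding them level and steady like that: do not let go, and leave the other bars and the things on the bench where they are.

Things in the scene. Friction and masses are not known exactly. Their poses are not given: they have to be found in the camera images.
- bar_long: fired brown clay shrinkage test bar, loose on the bench at the start: 30 (x) x 130 (y) x 13 mm (z), 0.1 kg; origin at the centre of its underside, z up. Two dark lines are scribed across its top (along x) and three small dots stamped near its +y end
- line_a (a point): middle of the scribed line on the bar's -y half, on the top face (13 mm above the bar's underside), axes as the bar's; the line runs the whole 30 mm width along x
- line_b (a point): middle of the other scribed line, on the +y half, likewise on the top face. The spacing of the two lines along the bar differs from bar to bar, 41 to 53 mm
- slot_long: empty slot board of the tray, 72 (x) x 152 (y) mm, three dots on a tab at its +y end; the tray's three boards lie 74 mm apart in x, in any order. Origin: centre of its underside, z up. Pocket 35 (x) x 135 (y) mm, floor 5 mm and wall tops 13 mm above the origin, 44 mm wide finger gaps mid-way in both long walls. A bar fits either way round; seated, its top is 18 mm above the origin
- bar_mid: another clay bar of the same look, 30 x 112 x 13 mm, two dots, seated in its own slot of the tray; leave alone
- bar_short: another clay bar, 30 x 94 x 13 mm, one dot, seated in its own slot of the tray; leave alone
- rest: fixed wooden tool rest, base 150 (x) x 112 (y) x 8 mm, with two cross saddles 14 mm thick, centred at x = -65 and +53 mm, tops 45 mm above the bench, on which the tweezers lie, points along its +x; stops at the saddles' ends rise to 58 mm at y = +-52 mm. Origin: on the bench under its centre
- tweezers: steel spring tweezers, 195 mm long, 0.084 kg, lying level on the rest. Origin: at the bow (closed rear end), on the underside of the legs; x to the points, y across the legs (squeezing direction), z up. Legs: strips 10 mm high; each has a fluted finger plate outside, 40 mm long, 14 mm high (z 0 to 14), centred at x = 105 mm, 63 mm over both at rest. They balance there
- pinch (a point): the point midway between the two finger plates, 105 mm ahead of the tweezers' origin and 7 mm above the legs' underside: where to pinch, across y. At rest it is above the middle of the gap between the saddles, 52 mm above the bench. The points lie 81 mm ahead of it in x and 34 mm below it in z
- point_left (a point): end of the down-turned left (+y) point, 186 mm ahead of the tweezers' origin and 27 mm below the legs' underside. At rest the points are 68 mm apart
- point_right (a point): end of the down-turned right (-y) point, likewise
- leg_left (a joint): angle (rad) by which the left leg is squeezed inwards about the bow: 0 at rest, stop at 0.15. Gap between the points = 68 mm - 186 mm x (leg_left + leg_right); each mm the finger plates close narrows the gap by about 1.8 mm and takes about 0.73 N more (6 to 11 N hold the gaps asked for)
- leg_right (a joint): the same for the right leg
- kiln_prop: pale tube kiln prop standing on end, 38 mm across, 50 mm high; leave alone
- stain_jar: lidded amber glass jar, 54 mm across, 65 mm high; leave alone
- mug: dark mug, 76 mm across, 88 mm high; leave alone
- clay_knife: wooden clay knife, about 145 mm long, lying flat; leave alone
- rib: round wooden rib, 72 mm across, 6 mm thick; leave alone
There are look-alikes about, which are no part of the job. Several things have the shape of the rest; the one meant has the colours described above.

How it is judged:
By the outcome, as a careful person would: the job done as asked, in the order asked, and still so for the second after the job is handed in, while the arm keeps its last pose, push and grip.
It also fails if it takes over 54 s, if anything falls off the work surface, if the arm or the gripper's body presses on something with over 40 N, if the wrist force passes 120 N, or if a joint passes its speed limit or range.

## Working session

There is one attempt and no reset: what is moved stays moved. The work goes in short steps, Python scripts to look and compute and a tool call to move; the robot and the scene stay as the last step left them, time stands still between calls to the robot, and variables do not carry over. Pictures are saved under pics/ and viewed, at most 10 in all, crops included, and the job is handed in when it is done.

Besides the shell and the picture viewer there is one more tool, called after "Emit:" as name([rows], argument=value, ...), one row to a line, values as JSON. arm_command: Moves the arm, as the interface text tells. Shifts and turns lie within -1 to 1; 1 stands for 0.15 m of shift or 2 pi rad of turn. Its arguments: {"type":"object","properties":{"moves":{"type":"array"}},"required":["moves"]}

```bash
mkdir -p pics
cat > h.py <<'E'
import numpy as np, cv2
from plant import manip
def grab(n,save=None):
    p=manip.grab_frame(n)
    if save: cv2.imwrite('pics/'+save,cv2.cvtColor(p['frame'],cv2.COLOR_RGB2BGR))
    return p
def px2w(p,u,v,z):
    R=np.array(p['R']);t=np.array(p['t'])
    d=R.T@np.array([(u-p['cx'])/p['fx'],(v-p['cy'])/p['fy'],1]);c=-R.T@t
    return c+d*(z-c[2])/d[2]
def w2px(p,X):
    c=np.array(p['R'])@np.array(X)+np.array(p['t']);return np.array([p['fx']*c[0]/c[2]+p['cx'],p['fy']*c[1]/c[2]+p['cy']])
E
python3 - <<'E'
from h import *
a=grab('scene','s.png');b=grab('top','t.png')
for n,p in(('scene',a),('top',b)):
    print(n,p['fx'],p['cx'],p['cy'],(-np.array(p['R']).T@p['t']).round(3))
    for k in['bar_long','slot_long','rest','tweezers']:
        for d in manip.search_frame(p,k): print(k,np.round(d['extent']),round(d['confidence'],2))
print(manip.state())
cv2.imwrite('pics/st.png',cv2.cvtColor(cv2.resize(b['frame'],(800,600),interpolation=cv2.INTER_CUBIC),cv2.COLOR_RGB2BGR))
E
```

```text
scene 467.81979468870736 281.8100671660802 207.38242941534372 [ 1.038 -0.43   1.049]
bar_long [220. 193. 267. 213.] 0.62
slot_long [293. 158. 348. 198.] 0.89
slot_long [135. 322. 184. 364.] 0.37
slot_long [152. 220. 209. 295.] 0.31
rest [144. 222. 215. 298.] 0.83
rest [356. 198. 427. 270.] 0.8
tweezers [153. 219. 210. 275.] 0.92
top 380.50897710592756 280.3973125190992 213.73404899256388 [0.419 0.005 1.032]
bar_long [285. 254. 324. 279.] 0.83
bar_long [330. 154. 340. 207.] 0.56
slot_long [196. 222. 254. 257.] 0.59
rest [363. 228. 409. 283.] 0.88
rest [198. 118. 251. 178.] 0.67
rest [202. 258. 244. 272.] 0.21
tweezers [378. 219. 409. 298.] 0.62
{'time': 0.5, 'joint_pos': array([-1.40098278e+00,  5.27466652e-02,  1.61293543e+00,  1.02940599e-05,
        1.47599324e+00, -1.19011370e-01]), 'joint_vel': array([-0.00087938, -0.00028788, -0.00055539,  0.00011145,  0.00154757,
       -0.00219287]), 'joint_efforts': array([-7.77191344e-04, -3.93213272e+01, -3.70025504e+01, -6.84840438e-05,
        1.33806290e-03, -2.26001852e-06]), 'tool_pos': array([ 0.17800725, -0.59908333,  0.25625342]), 'tool_rot': array([-4.14581763e-05,  9.89590699e-01,  1.43910548e-01,  4.07224139e-06]), 'contact_force': array([ 0.00254736, -0.36675118, -0.15409625]), 'ft_torque': array([ 8.80753899e-02,  3.72911748e-05, -4.01888631e-02]), 'grasp_force': 0.0, 'gripper_width': 1.004933629751504}
```

View pics/st.png

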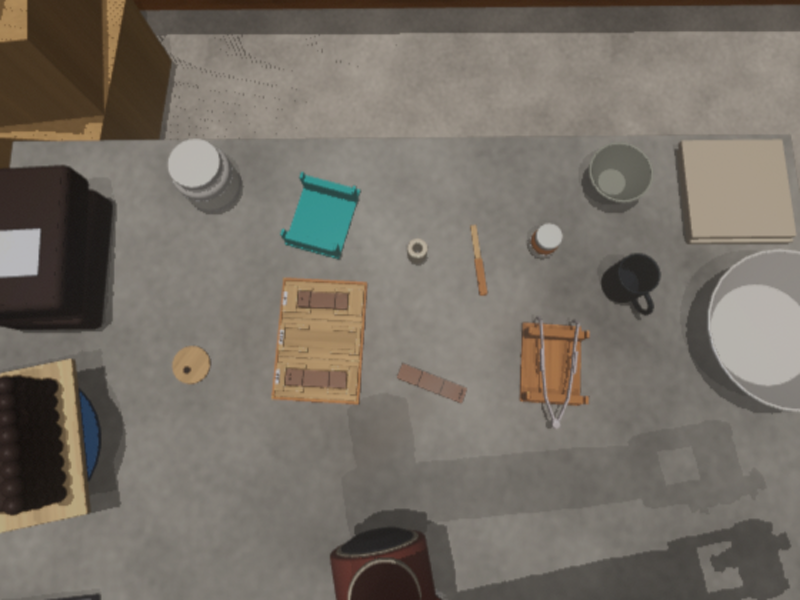

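View pics/s.png

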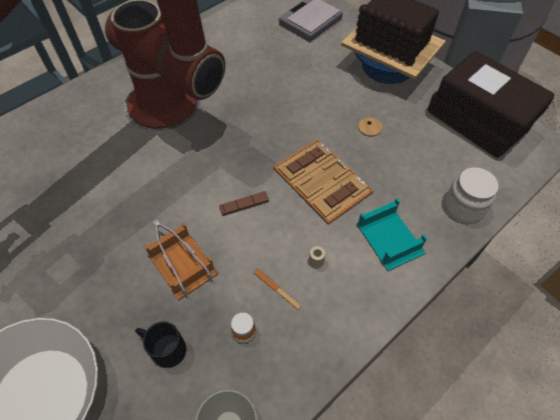

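The top view (800 px scale) shows the loose bar at (432,382) and the seated bars at (322,300) and (315,378). The empty slot is at (321,338). The wooden rest with the tweezers is at (554,365), and the teal look-alike rest is at (322,215). I choose the loose bar, the middle slot and the wooden rest.

```bash
cat >> h.py <<'E'
def pose():
    s=manip.state();q=s['tool_rot'];return s['tool_pos'],2*np.arctan2(q[2],q[1]),s
def plan(x,y,z,phi=None):
    """units to put into a row: shift along tool axes, turn"""
    p,f,s=pose();dx,dy=x-p[0],y-p[1];c,n=np.cos(f),np.sin(f)
    sh=np.array([c*dx+n*dy,n*dx-c*dy,p[2]-z])/.15
    t=0 if phi is None else -((phi-f+np.pi/2)%np.pi-np.pi/2)/(2*np.pi)
    return sh.round(3),round(t,4)
E
python3 - <<'E'
from h import *
b=grab('top');w=grab('wrist','w0.png')
print('wristcam',(-np.array(w['R']).T@w['t']).round(3),np.array(w['R']).round(3),w['fx'])
print(pose()[:2])
f=b['frame'];hsv=cv2.cvtColor(f,cv2.COLOR_RGB2HSV)
for nm,(l,t,r,bt),z in(('bar',(270,245,335,290),.013),('tray',(180,190,265,290),.013)):
    h=hsv[t:bt,l:r]; m=((h[...,1]>70)).astype(np.uint8)
    n,lab,st,_=cv2.connectedComponentsWithStats(m);k=1+st[1:,4].argmax()
    ys,xs=np.where(lab==k);box=cv2.boxPoints(cv2.minAreaRect(np.c_[xs+l,ys+t].astype(np.float32)))
    W=np.array([px2w(b,*q,z) for q in box]);print(nm,W.round(3).tolist(),W.mean(0).round(3),np.linalg.norm(W[0]-W[1]),np.linalg.norm(W[2]-W[1]))
for nm,u,v,z in(('rest',388,255,.05),('slot',225,237,.018),('bow',389,297,.05),('ptL',376,223,.02),('ptR',402,224,.02)):
    print(nm,px2w(b,u,v,z).round(3))
E
```

```text
wristcam [ 0.253 -0.575  0.374] [[ 0.285 -0.958 -0.   ]
 [-0.913 -0.272  0.304]
 [-0.291 -0.087 -0.953]] 356.0817704276056
(array([ 0.17796816, -0.59910642,  0.25630551]), np.float64(0.28875604482637274))
bar [[0.473, 0.014, 0.013], [0.499, 0.004, 0.013], [0.474, -0.057, 0.013], [0.448, -0.046, 0.013]] [ 0.473 -0.021  0.013] 0.028088037931724263 0.06516282195992218
tray [[0.435, 0.247, 0.013], [0.67, 0.239, 0.013], [0.656, 0.07, 0.013], [0.423, 0.085, 0.013]] [0.546 0.16  0.013] 0.23471519546157468 0.1697322836148762
rest [ 0.492 -0.27   0.05 ]
slot [0.545 0.155 0.018]
bow [ 0.386 -0.266  0.05 ]
ptL [ 0.58  -0.251  0.02 ]
ptR [ 0.577 -0.321  0.02 ]
```

Run:
```python
from h import *
b=grab('top')
A=px2w(b,279,260,.007);B=px2w(b,326,275,.007);c=(A+B)/2;d=A-B
print(A,B,c,np.linalg.norm(d),np.degrees(np.arctan2(d[1],d[0])),manip.tcp_to_tips)
phi=np.arctan2(d[1],d[0])
print(plan(c[0],c[1],.2,phi),phi)
```

```text
[0.48357422 0.01051513 0.007     ] [ 0.44293717 -0.11424551  0.007     ] [ 0.4632557  -0.05186519  0.007     ] 0.13121199659176835 71.95852859417776 0.025
(array([ 2.862, -2.956,  0.376]), np.float64(-0.1539)) 1.2559132488588884
```

Emit:
arm_command([
  [1,[0.96,-0.98,0],0],
  [1,[0.96,-0.98,0],0],
  [1,[0.96,-0.98,0],0],
  [1,[0.96,-0.98,0],0],
  [1,[0.96,-0.98,0],0],
])

```text
time: 1.07
tool_pos: [0.2747, -0.4153, 0.2563]
tool_rot: [0.0, 0.99, 0.144, 0.0]
contact_force: [1.2, -0.1, 0.2]
gripper_width: 0.996
grasp_force: 0.0
```

Emit:
arm_command([
  [1,[0.96,-0.98,0.1],0],
  [1,[0.96,-0.98,0.1],0],
  [1,[0.96,-0.98,0.1],0],
  [1,[0.96,-0.98,0.1],0],
  [1,[0.96,-0.98,0.1],0],
])

```text
time: 1.48
tool_pos: [0.3709, -0.2333, 0.2415]
tool_rot: [0.0, 0.99, 0.144, 0.0]
contact_force: [0.7, -0.4, 0.4]
gripper_width: 1.001
grasp_force: 0.0
```

Emit:
arm_command([
  [1,[0.94,-0.98,0.27],-0.154],
  [1,[0.94,-0.98,0.27],-0.154],
  [1,[0.94,-0.98,0.27],-0.154],
  [1,[0.94,-0.98,0.27],-0.154],
  [1,[0.94,-0.98,0.27],-0.154],
  [1,[0.94,-0.98,0.27],-0.154],
  [1,[0.94,-0.98,0.27],-0.154],
  [1,[0.94,-0.98,0.27],-0.154],
  [1,[0.94,-0.98,0.27],-0.154],
  [1,[0.94,-0.98,0.27],-0.154],
])

```text
time: 2.32
tool_pos: [0.4637, -0.0541, 0.201]
tool_rot: [0.0, 0.81, 0.587, 0.0]
contact_force: [1.0, 0.2, -0.0]
gripper_width: 1.002
grasp_force: 0.0
```

Run:
```python
from h import *
p,f,s=pose();print(p,f,s['time'],s['joint_pos'].round(2))
w=grab('wrist','w1.png')
for k in['bar_long','line_a','slot_long']:
    for d in manip.search_frame(w,k): print(k,np.round(d['extent']),round(d['confidence'],2))
```

```text
[ 0.46367877 -0.054126    0.20095139] 1.2541311726839603 2.3167 [-0.28 -0.3   2.03  0.    1.41  0.04]
bar_long [255. 116. 299. 260.] 0.76
line_a [256. 114. 300. 262.] 0.88
slot_long [338. 376. 400. 402.] 0.59
slot_long [273.   0. 309.  12.] 0.52
```

View pics/w1.png

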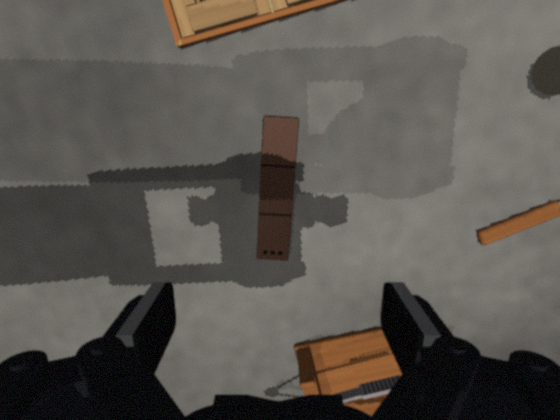

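The wrist view shows the bar with corners near (263,116), (299,118), (289,261) and (257,258). Its lines are at rows 166 and 214, and three dots at row 253 confirm it is the long bar. The close crop is satisfied.

```bash
cat >> h.py <<'E'
def barfit(p,box,z):
    l,t,r,b=box;h=cv2.cvtColor(p['frame'],cv2.COLOR_RGB2HSV)[t:b,l:r]
    m=((h[...,1]>80)).astype(np.uint8);m=cv2.morphologyEx(m,cv2.MORPH_CLOSE,np.ones((5,5)))
    n,lab,st,_=cv2.connectedComponentsWithStats(m);k=1+st[1:,4].argmax();ys,xs=np.where(lab==k)
    W=np.array([px2w(p,x+l,y+t,z)[:2] for x,y in zip(xs,ys)]);W=W.astype(np.float32)
    c,s,a=cv2.minAreaRect(W*1000);q=cv2.boxPoints((c,s,a))/1000
    d=q[1]-q[0];e=q[2]-q[1];L=d if np.linalg.norm(d)>np.linalg.norm(e) else e
    L=L if L[1]>0 else -L
    return np.array(c)/1000,s,np.arctan2(L[1],L[0])
E
python3 - <<'E'
from h import *
w=grab('wrist');c,s,a=barfit(w,(245,105,310,275),.013);print(c,s,a,np.degrees(a))
q=[px2w(w,*u,.013) for u in((263,116),(299,118),(289,261),(257,258))];print(np.mean(q,0),np.linalg.norm(q[0]-q[3]),np.linalg.norm(q[0]-q[1]))
g=w['frame'].astype(int).sum(2);u=np.array([np.cos(a),np.sin(a)]);v=np.array([-u[1],u[0]])
pr=[]
for t in np.arange(-.066,.067,.001):
    vals=[]
    for o in np.arange(-.010,.0101,.002):
        x=w2px(w,[*(c+t*u+o*v),.013]);vals.append(cv2.getRectSubPix(g.astype(np.float32),(1,1),tuple(map(float,x)))[0,0])
    pr.append((round(t*1000),round(float(np.mean(vals)))))
print(pr)
print(plan(c[0],c[1],.03,a),plan(c[0],c[1],.1,a))
E
```

```text
[ 0.46325833 -0.04900677] (128.7126922607422, 29.092613220214844) 1.1933055 68.37137
[ 0.46355899 -0.04994948  0.013     ] 0.1281276156756713 0.029831034147147314
[(-66, 206), (-65, 177), (-64, 146), (-63, 130), (-62, 126), (-61, 126), (-60, 114), (-59, 96), (-58, 85), (-57, 86), (-56, 101), (-55, 118), (-54, 129), (-53, 129), (-52, 128), (-51, 129), (-50, 129), (-49, 130), (-48, 130), (-47, 128), (-46, 129), (-45, 129), (-44, 130), (-43, 130), (-42, 132), (-41, 132), (-40, 131), (-39, 131), (-38, 131), (-37, 133), (-36, 132), (-35, 132), (-34, 132), (-33, 133), (-32, 130), (-31, 134), (-30, 132), (-29, 132), (-28, 134), (-27, 136), (-26, 134), (-25, 135), (-24, 134), (-23, 130), (-22, 119), (-21, 91), (-20, 88), (-19, 118), (-18, 133), (-17, 138), (-16, 138), (-15, 136), (-14, 135), (-13, 134), (-12, 134), (-11, 138), (-10, 134), (-9, 132), (-8, 130), (-7, 118), (-6, 109), (-5, 98), (-4, 95), (-3, 92), (-2, 91), (-1, 92), (0, 94), (1, 96), (2, 93), (3, 92), (4, 91), (5, 90), (6, 93), (7, 94), (8, 93), (9, 97), (10, 93), (11, 96), (12, 96), (13, 94), (14, 93), (15, 94), (16, 95), (17, 94), (18, 94), (19, 94), (20, 93), (21, 93), (22, 85), (23, 60), (24, 60), (25, 81), (26, 92), (27, 97), (28, 103), (29, 110), (30, 122), (31, 138), (32, 159), (33, 184), (34, 207), (35, 213), (36, 214), (37, 215), (38, 213), (39, 215), (40, 216), (41, 216), (42, 218), (43, 216), (44, 216), (45, 217), (46, 220), (47, 220), (48, 218), (49, 219), (50, 220), (51, 219), (52, 221), (53, 220), (54, 220), (55, 221), (56, 221), (57, 221), (58, 223), (59, 222), (60, 223), (61, 224), (62, 223), (63, 213), (64, 192), (65, 224), (66, 281)]
(array([ 0.034, -0.013,  1.139]), np.float64(0.0098)) (array([ 0.034, -0.013,  0.673]), np.float64(0.0098))
```

Emit:
arm_command([
  [0.3,[0.034,-0.013,0.25],0.0098],
  [0.3,[0.034,-0.013,0.5],0.0098],
  [0.3,[0.034,-0.013,0.75],0.0098],
  [0.3,[0.034,-0.013,0.9],0.0098],
  [0.3,[0.034,-0.013,0.95],0.0098],
])

```text
time: 2.98
tool_pos: [0.4599, -0.048, 0.0537]
tool_rot: [-0.003, 0.827, 0.562, -0.003]
contact_force: [0.2, -0.2, -0.4]
gripper_width: 0.651
grasp_force: 0.0
```

Emit:
arm_command([
  [0.3,[0,0,0.12],0],
  [0.3,[0,0,0.2],0],
  [0.3,[0,0,0.21],0],
  [-0.5,[0,0,0.21],0],
  [-0.5,[0,0,0.21],0],
  [-0.5,[0,0,0.21],0],
  [-0.5,[0,0,0.21],0],
  [-0.5,[0,0,0.21],0],
  [-0.5,[0,0,0.21],0],
  [-0.5,[0,0,0.21],0],
])

```text
time: 3.82
tool_pos: [0.4649, -0.0492, 0.0287]
tool_rot: [0.001, 0.827, 0.562, 0.001]
contact_force: [-0.9, -0.2, 5.9]
gripper_width: 0.335
grasp_force: 61.1
```

Run:
```python
from h import *
p,f,s=pose();print(p,f,s['time'],s['contact_force'])
b=grab('top','t2.png')
cv2.imwrite('pics/tray.png',cv2.cvtColor(cv2.resize(b['frame'][180:300,170:290],(600,600),interpolation=cv2.INTER_CUBIC),cv2.COLOR_RGB2BGR))
```

```text
[ 0.46489789 -0.0491792   0.02868385] 1.1947952612960395 3.8167 [-0.85482417 -0.23581669  5.88013196]
```

Run:
```python
from h import *
print(plan(.55,.085,.25,np.radians(87)))
```

```text
(array([ 1.04 ,  0.199, -1.475]), np.float64(-0.0515))
```

View pics/tray.png

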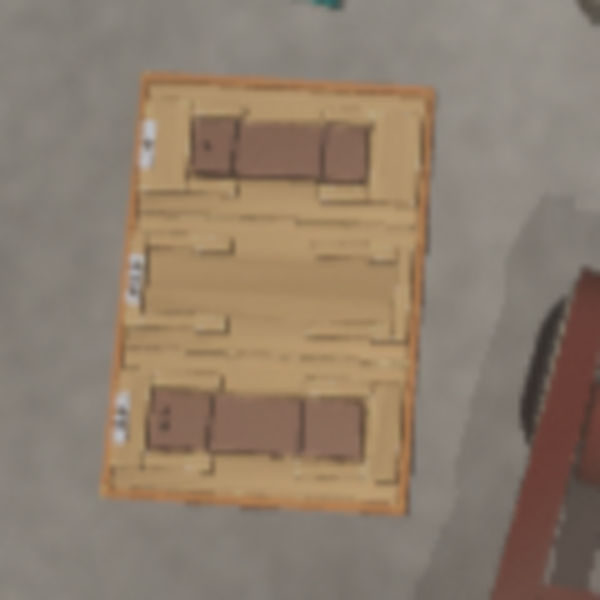

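The crop shows the middle slot empty, centred near (272,290), with its three-dot tab on the left. The other two slots are filled by the one-dot and two-dot bars.

Emit:
arm_command([
  [-0.5,[0,0,-0.1],0],
  [-0.5,[0,0,-0.3],0],
  [-0.5,[0,0,-0.5],0],
  [-0.5,[0,0,-0.7],0],
  [-0.5,[0,0,-0.75],0],
])

```text
time: 4.28
tool_pos: [0.4661, -0.0494, 0.1448]
tool_rot: [0.003, 0.827, 0.563, 0.003]
contact_force: [1.1, -1.1, 0.0]
gripper_width: 0.329
grasp_force: 60.3
```

Emit:
arm_command([
  [-0.5,[0.15,0.03,-0.12],-0.01],
  [-0.5,[0.35,0.07,-0.3],-0.02],
  [-0.5,[0.55,0.11,-0.5],-0.03],
  [-0.5,[0.75,0.15,-0.65],-0.045],
  [-0.5,[0.93,0.18,-0.73],-0.0515],
  [-0.5,[0.98,0.2,-0.73],-0.0515],
  [-0.5,[0.98,0.2,-0.73],-0.0515],
])

```text
time: 4.87
tool_pos: [0.5459, 0.0783, 0.2485]
tool_rot: [0.0, 0.725, 0.689, 0.0]
contact_force: [-0.5, -0.5, -1.6]
gripper_width: 0.333
grasp_force: 60.3
```

Run:
```python
from h import *
p,f,s=pose();print(p,f,s['time'],s['contact_force'],s['gripper_width'])
w=grab('wrist')
cv2.imwrite('pics/w2.png',cv2.cvtColor(cv2.resize(w['frame'],(800,600),interpolation=cv2.INTER_CUBIC),cv2.COLOR_RGB2BGR))
```

```text
[0.54592204 0.07830747 0.24848066] 1.5203710785453188 4.8667 [-0.4920265  -0.48525313 -1.63898224] 0.3325664070779442
```

View pics/w2.png

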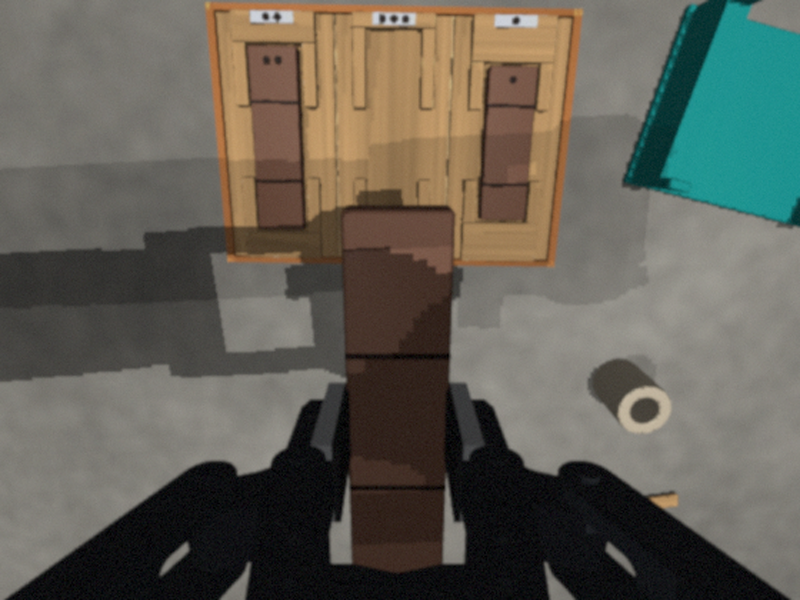

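The wrist view shows the three-dot slot in the middle of the tray. Its pocket's far end is at (394,29), with walls at x 366 and 420. The held bar is square in the grip, its far end at (343..454,207).

Run:
```python
from h import *
w=grab('wrist');p,f,s=pose();k=.7
for n,u,v,z in(('TL',208,5,.009),('TR',581,10,.009),('BR',555,265,.009),('BL',229,262,.009),('seamL',337,110,.013),('seamR',452,110,.013),('pktendL',366,30,.013),('pktendR',421,30,.013),('wallL',366,105,.013),('wallR',421,105,.013),('b1TL',249,44,.018),('b1TR',297,44,.018),('b1BR',305,229,.018),('b1BL',258,227,.018),('b3TL',488,65,.018),('b3TR',539,66,.018),('b3BR',526,222,.018),('b3BL',480,219,.018)):
    X=px2w(w,u*k,v*k,z);print(n,X.round(4)[:2])
zt=p[2]-.0157
u=np.array([np.cos(f),np.sin(f)]);v=np.array([u[1],-u[0]])
for a,b in((343,207),(454,208),(346,355),(449,355),(352,488),(445,488)):
    d=px2w(w,a*k,b*k,zt)[:2]-p[:2];print('held along,across tool x,y',(d@u).round(4),(d@v).round(4))
cv2.imwrite('pics/w3.png',cv2.cvtColor(cv2.resize(w['frame'][0:190,130:420],(790,518),interpolation=cv2.INTER_CUBIC),cv2.COLOR_RGB2BGR))
```

```text
TL [0.4359 0.2461]
TR [0.6657 0.2315]
BR [0.6567 0.0709]
BL [0.4244 0.0849]
seamL [0.5106 0.1815]
seamR [0.5847 0.1777]
pktendL [0.5325 0.2266]
pktendR [0.5664 0.2248]
wallL [0.5295 0.1836]
wallR [0.5648 0.1818]
b1TL [0.4605 0.2216]
b1TR [0.4899 0.2201]
b1BR [0.4828 0.1069]
b1BL [0.4509 0.1099]
b3TL [0.607  0.2023]
b3TR [0.6386 0.2001]
b3BR [0.633 0.104]
b3BL [0.6019 0.1076]
held along,across tool x,y 0.0655 -0.0138
held along,across tool x,y 0.0652 0.0151
held along,across tool x,y 0.0238 -0.0142
held along,across tool x,y 0.0239 0.0151
held along,across tool x,y -0.021 -0.0136
held along,across tool x,y -0.0209 0.0154
```

Run:
```python
from h import *
print(plan(.5451,.1581,.10,1.509))
```

```text
(array([ 0.543, -0.022,  0.977]), np.float64(0.0015))
```

Emit:
arm_command([
  [-0.5,[0.18,-0.007,0.1],0.0015],
  [-0.5,[0.36,-0.015,0.3],0.0015],
  [-0.5,[0.5,-0.02,0.5],0.0015],
  [-0.5,[0.543,-0.022,0.7],0.0015],
  [-0.5,[0.543,-0.022,0.9],0.0015],
  [-0.5,[0.543,-0.022,0.977],0.0015],
  [-0.5,[0.543,-0.022,0.977],0.0015],
  [-0.5,[0.543,-0.022,0.977],0.0015],
])

```text
time: 5.63
tool_pos: [0.5455, 0.1574, 0.1016]
tool_rot: [-0.001, 0.729, 0.684, -0.001]
contact_force: [-0.7, 0.7, -0.3]
gripper_width: 0.329
grasp_force: 60.2
```

Run:
```python
from h import *
p,f,s=pose();print(p,f,s['time'],s['contact_force'],s['gripper_width'])
print(plan(.5451,.1581,.04,1.509),plan(.5451,.1581,.0337,1.509))
w=grab('wrist','w4.png')
zt=p[2]-.0157
```

```text
[0.54551733 0.15735341 0.10160922] 1.5073780642667516 5.6333 [-0.73061468  0.72021679 -0.33448713] 0.32938632081451097
(array([ 0.005, -0.003,  0.411]), np.float64(-0.0003)) (array([ 0.005, -0.003,  0.453]), np.float64(-0.0003))
```

View pics/w4.png

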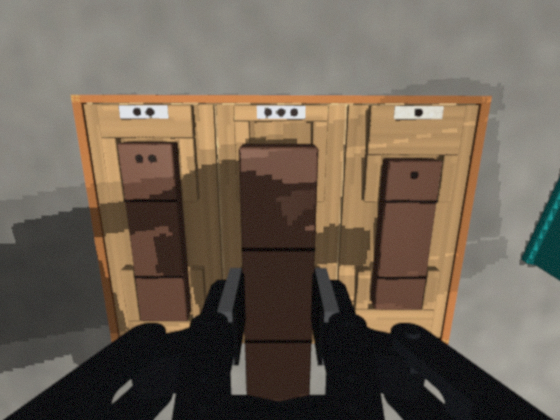

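The bar hangs over the middle slot, with its far end at (240..318,147). The pocket end behind it is at (250..312,122).

Run:
```python
from h import *
w=grab('wrist');p,f,s=pose();zt=p[2]-.0157
for n,u,v,z in(('pkL',250,123,.013),('pkR',313,123,.013),('TL',75,96,.009),('TR',490,98,.009),('barL',240,146,zt),('barR',318,147,zt),('barL2',246,340,zt),('barR2',311,340,zt)):print(n,px2w(w,u,v,z).round(4))
```

```text
pkL [0.5354 0.2274 0.013 ]
pkR [0.571  0.2252 0.013 ]
TL [0.4379 0.2481 0.009 ]
TR [0.6719 0.2324 0.009 ]
barL [0.5369 0.223  0.0888]
barR [0.5655 0.2209 0.0888]
barL2 [0.5315 0.1391 0.0888]
barR2 [0.56   0.1373 0.0888]
```

Emit:
arm_command([
  [-0.5,[0.012,0.008,0.15],0],
  [-0.5,[0.012,0.008,0.3],0],
  [-0.5,[0.012,0.008,0.34],0],
  [-0.5,[0.012,0.008,0.34],0],
  [-0.5,[0.012,0.008,0.34],0],
])

```text
time: 6.15
tool_pos: [0.5485, 0.1601, 0.0528]
tool_rot: [0.001, 0.729, 0.685, 0.001]
contact_force: [1.2, 0.1, -0.9]
gripper_width: 0.327
grasp_force: 60.2
```

Run:
```python
from h import *
p,f,s=pose();print(p,f,s['time'],s['contact_force'],s['gripper_width'])
w=grab('wrist')
cv2.imwrite('pics/w5.png',cv2.cvtColor(cv2.resize(w['frame'][90:350,140:430],(783,600),interpolation=cv2.INTER_CUBIC),cv2.COLOR_RGB2BGR))
```

```text
[0.548457   0.16014332 0.05276023] 1.5086505856482293 6.15 [ 1.20214404  0.10271738 -0.87070894] 0.3266349751905644
```

View pics/w5.png

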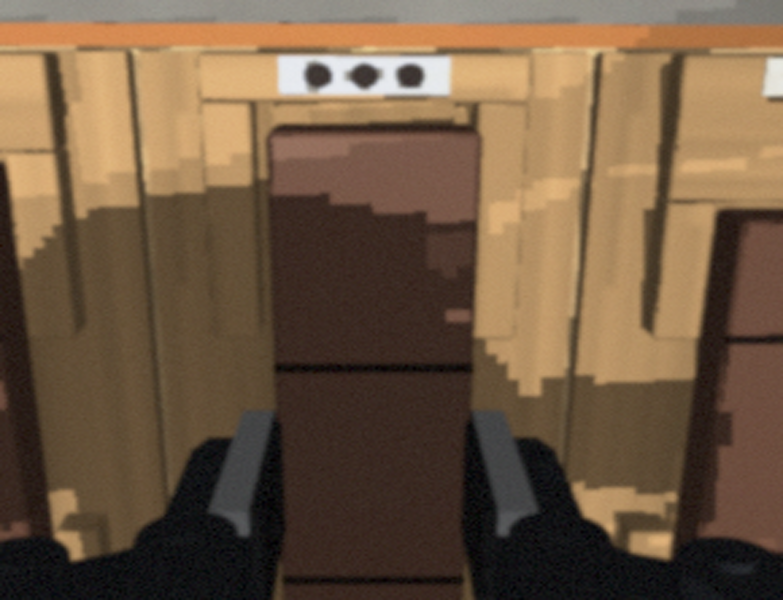

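The close crop shows the bar's far end at (272..478,133). The pocket's inner walls are at x 253 and 474, and its end edge at row 101.

Run:
```python
from h import *
w=grab('wrist');p,f,s=pose();zt=p[2]-.0157
X={}
for n,u,v,z in(('pkL',253,102,.013),('pkR',474,102,.013),('seamL',141,160,.013),('seamR',589,160,.013),('tabL',278,75,.013),('tabR',450,75,.013),('barL',272,133,zt),('barR',478,133,zt)):
  X[n]=px2w(w,140+u/2.7,90+v/2.3077,z)[:2]
u=np.array([np.cos(f),np.sin(f)]);v=np.array([u[1],-u[0]])
for n in X:d=X[n]-p[:2];print(n,(d@u).round(4),(d@v).round(4))
```

```text
pkL 0.0667 -0.0194
pkR 0.0667 0.0162
seamL 0.0558 -0.0382
seamR 0.0558 0.0354
tabL 0.0716 -0.0152
tabR 0.0716 0.0122
barL 0.0638 -0.014
barR 0.0638 0.0142
```

Emit:
arm_command([
  [-0.5,[0.003,-0.0105,0.0],0],
  [-0.5,[0.003,-0.0105,0.04],0],
  [-0.5,[0.003,-0.0105,0.07],0],
  [-0.5,[0.003,-0.0105,0.09],0],
  [-0.5,[0.003,-0.0105,0.105],0],
  [-0.5,[0.003,-0.0105,0.115],0],
  [-0.5,[0.003,-0.0105,0.12],0],
  [-0.5,[0.003,-0.0105,0.12],0],
])

```text
time: 6.92
tool_pos: [0.5464, 0.1609, 0.0396]
tool_rot: [-0.001, 0.728, 0.685, -0.002]
contact_force: [-22.0, -3.7, 39.6]
gripper_width: 0.333
grasp_force: 64.9
```

Emit:
arm_command([
  [-0.5,[0.0,-0.0,-0.06],0],
  [-0.5,[0.0,0,-0.06],0],
  [-0.5,[0,0,-0.06],0],
  [-0.5,[0,0,-0.06],0],
])

```text
time: 7.25
tool_pos: [0.5453, 0.1607, 0.0411]
tool_rot: [-0.0, 0.729, 0.685, -0.001]
contact_force: [0.1, 0.3, -1.1]
gripper_width: 0.323
grasp_force: 60.3
```

Run:
```python
from h import *
p,f,s=pose();print(p,f,s['time'],s['contact_force'],s['ft_torque'],s['tool_rot'])
w=grab('wrist')
cv2.imwrite('pics/w6.png',cv2.cvtColor(cv2.resize(w['frame'][90:350,140:430],None,fx=2.3,fy=2.3,interpolation=cv2.INTER_CUBIC),cv2.COLOR_RGB2BGR))
```

```text
[0.54525792 0.16067368 0.04107729] 1.509014640148491 7.25 [ 0.08275749  0.31887482 -1.0711642 ] [-4.04277494e-02 -9.92102741e-05 -7.93080212e-03] [-4.57839650e-04  7.28608851e-01  6.84929563e-01 -6.52304924e-04]
```

View pics/w6.png

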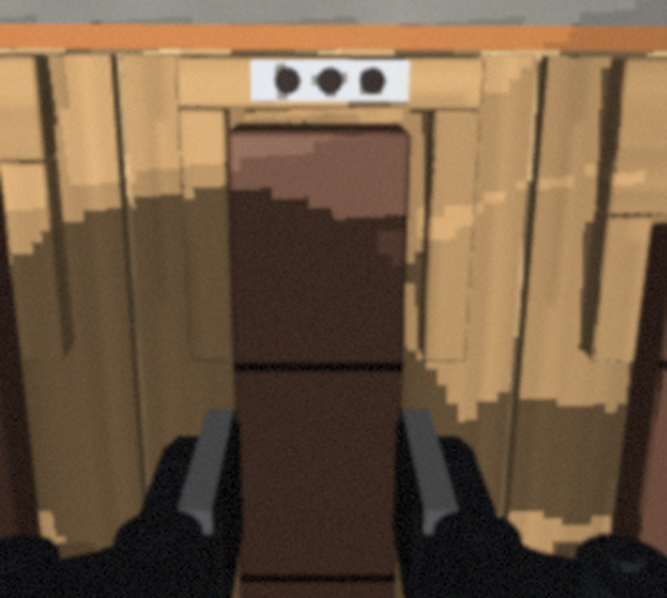

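The bar's far end is now at (231..408,130), and the pocket walls are at about 222 and 425. The bar sits left of centre.

Run:
```python
from h import *
w=grab('wrist');p,f,s=pose();zt=p[2]-.0157;print(p,f)
X={}
for n,u,v,z in(('pkL',223,108,.013),('pkR',427,108,.013),('seamL',120,160,.013),('seamR',529,160,.013),('tabL',250,80,.013),('tabR',409,80,.013),('barL',231,131,zt),('barR',408,131,zt),('barL2',235,367,zt),('barR2',402,367,zt),('wallL2',230,355,.013),('wallR2',420,355,.013)):
  X[n]=px2w(w,140+u/2.3,90+v/2.3,z)[:2]
u=np.array([np.cos(f),np.sin(f)]);v=np.array([u[1],-u[0]])
for n in X:d=X[n]-p[:2];print(n,(d@u).round(4),(d@v).round(4))
```

```text
[0.54511141 0.16060629 0.04084745] 1.5089462301272882
pkL 0.0666 -0.0167
pkR 0.0667 0.0188
seamL 0.0576 -0.0353
seamR 0.0576 0.0373
tabL 0.0714 -0.0119
tabR 0.0714 0.0155
barL 0.0641 -0.0142
barR 0.0641 0.0144
barL2 0.023 -0.0147
barR2 0.023 0.0147
wallL2 0.0203 -0.017
wallR2 0.0204 0.0194
```

Emit:
arm_command([
  [-0.5,[0.0,0.009,0],0],
  [-0.5,[0.0,0.009,0],0],
  [-0.5,[0,0.009,0.01],0],
  [-0.5,[0,0.009,0.02],0],
  [-0.5,[0,0.009,0.02],0],
  [-0.5,[0,0.009,0.02],0],
])

```text
time: 7.85
tool_pos: [0.5475, 0.1607, 0.0397]
tool_rot: [0.0, 0.729, 0.685, -0.0]
contact_force: [-2.7, -1.2, 4.2]
gripper_width: 0.328
grasp_force: 60.8
```

Run:
```python
from h import *
for i in range(4):
    w=grab('wrist');p,f,s=pose();print(p.round(4),f.round(4),s['contact_force'].round(1),s['ft_torque'].round(2),round(s['gripper_width'],3))
```

```text
[0.5475 0.1607 0.0397] 1.5091 [-2.  -0.6  4.4] [-0.17  0.37  0.02] 0.326
[0.5475 0.1607 0.0397] 1.5091 [-3.  -1.7  4.9] [-0.09  0.35  0.02] 0.328
[0.5475 0.1607 0.0397] 1.509 [-3.3 -1.2  4.6] [-0.13  0.46 -0.02] 0.328
[0.5475 0.1607 0.0397] 1.5089 [-2.7 -0.8  4.9] [-0.13  0.46  0.02] 0.329
```

Run:
```python
from h import *
w=grab('wrist')
cv2.imwrite('pics/w7.png',cv2.cvtColor(cv2.convertScaleAbs(cv2.resize(w['frame'][110:310,190:380],None,fx=3,fy=3,interpolation=cv2.INTER_CUBIC),alpha=1.6,beta=10),cv2.COLOR_RGB2BGR))
```

```text
(no output)
```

View pics/w7.png

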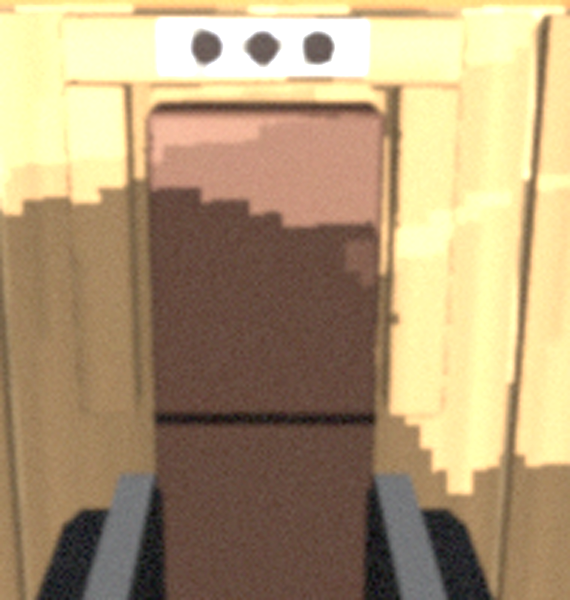

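The crop shows the bar inside the pocket outline: bar at 150..382, walls at 127..397, and a far gap between rows 82 and 105. Contact may be at the near end, so I check for pitch.

Run:
```python
from h import *
w=grab('wrist');p,f,s=pose();im=w['frame'].astype(float)
u=np.array([np.cos(f),np.sin(f)]);v=np.array([u[1],-u[0]]);zt=p[2]-.0157
print('axis z',s['tool_rot'])
for t in(.060,.055,.05,.045,.04,.035,.03,.026,.022):
    c=p[:2]+t*u; o=np.arange(-.022,.0221,.00025)
    vals=np.array([cv2.getRectSubPix(w['frame'][...,k].copy(),(1,1),(0,0))[0,0]*0 for k in range(3)])
    P=np.array([w2px(w,[*(c+a*v),zt]) for a in o]).astype(np.float32)
    prof=cv2.remap(im.astype(np.float32),P[:,0][None],P[:,1][None],cv2.INTER_LINEAR)[0]
    q=prof[:,1]/(prof[:,0]+1) ; q=cv2.GaussianBlur(q[None].astype(np.float32),(9,1),1.5)[0]
    th=(np.median(q[70:107])+max(np.median(q[0:15]),np.median(q[-15:])))/2
    ins=np.where(q<th)[0]; ins=ins[(ins>10)&(ins<166)]
    run=np.split(ins,np.where(np.diff(ins)>4)[0]+1);r=max(run,key=len)
    print(t,(o[r[0]]*1e3).round(2),(o[r[-1]]*1e3).round(2),((o[r[-1]]-o[r[0]])*1e3).round(2))
# lines along
g=im.sum(2)
ts=np.arange(-.04,.075,.0005);pr=[]
for t in ts:
    P=np.array([w2px(w,[*(p[:2]+t*u+a*v),zt]) for a in np.arange(-.008,.0081,.002)]).astype(np.float32)
    pr.append(cv2.remap(g.astype(np.float32),P[:,0][None],P[:,1][None],cv2.INTER_LINEAR).mean())
pr=np.array(pr);bg=cv2.medianBlur(pr.astype(np.float32)[None],5)[0]
d=cv2.blur(pr[None].astype(np.float32),(25,1))[0]-pr
print([(ts[i].round(4),round(float(d[i]))) for i in range(2,len(ts)-2) if d[i]>12 and d[i]==d[max(0,i-6):i+7].max()])
```

```text
axis z [7.42314920e-05 7.28599920e-01 6.84939521e-01 5.20528382e-05]
0.06 -14.75 14.5 29.25
0.055 -15.0 14.5 29.5
0.05 -14.75 14.25 29.0
0.045 -15.0 14.5 29.5
0.04 -15.0 14.25 29.25
0.035 -14.75 14.25 29.0
0.03 -14.75 14.25 29.0
0.026 -14.75 14.5 29.25
0.022 -14.75 14.5 29.25
[(np.float64(-0.021), 75), (np.float64(0.023), 72), (np.float64(0.049), 43), (np.float64(0.0645), 223), (np.float64(0.072), 127)]
```

Emit:
arm_command([
  [-0.5,[0,0,-0.02],0],
  [-0.5,[0,0,-0.02],0],
  [-0.5,[0,-0.013,-0.02],0],
  [-0.5,[0,-0.013,-0.02],0],
  [-0.5,[0,-0.013,0],0],
  [-0.5,[0,-0.013,0.01],0],
  [-0.5,[0,-0.013,0.01],0],
  [-0.5,[0,-0.013,0.01],0],
])

```text
time: 8.82
tool_pos: [0.5456, 0.1609, 0.0397]
tool_rot: [-0.0, 0.729, 0.685, -0.0]
contact_force: [-7.4, -0.8, 13.1]
gripper_width: 0.324
grasp_force: 61.9
```

Run:
```python
from h import *
F=[];T=[]
for i in range(4):
    w=grab('wrist');p,f,s=pose();F.append(s['contact_force']);T.append(s['ft_torque'])
print(p.round(4),f.round(4),np.mean(F,0).round(2),np.mean(T,0).round(3),s['tool_rot'].round(4),s['gripper_width'])
```

```text
[0.5455 0.1609 0.0396] 1.5092 [-7.03 -1.01 13.08] [-0.234  1.119  0.015] [-2.000e-04  7.285e-01  6.850e-01 -5.000e-04] 0.33267317303134736
```

The contact sits at a fixed height (z = 0.0396) wherever I press, and it is centred. So the bar is lying on the pocket floor and the tray has a base about 6 mm thick. I relieve the push and release gently.

Emit:
arm_command([
  [-0.5,[0,0,-0.02],0],
  [-0.5,[0,0,-0.022],0],
  [-0.5,[0,0,-0.022],0],
  [-0.12,[0,0,-0.022],0],
  [-0.12,[0,0,-0.022],0],
  [-0.12,[0,0,-0.022],0],
  [-0.12,[0,0,-0.022],0],
  [-0.12,[0,0,-0.1],0],
  [-0.12,[0,0,-0.3],0],
  [-0.12,[0,0,-0.55],0],
  [-0.12,[0,0,-0.8],0],
  [-0.12,[0,0,-1.0],0],
  [-0.12,[0,0,-1.0],0],
  [-0.12,[0,0,-1.0],0],
  [-0.12,[0,0,-1.0],0],
])

```text
time: 10.27
tool_pos: [0.5451, 0.1608, 0.1878]
tool_rot: [-0.0, 0.729, 0.685, -0.0]
contact_force: [0.4, 0.4, -0.3]
gripper_width: 0.437
grasp_force: 0.0
```

Run:
```python
from h import *
p,f,s=pose();print(p,f,s['time'],s['contact_force'])
w=grab('wrist')
cv2.imwrite('pics/w8.png',cv2.cvtColor(cv2.resize(w['frame'],(800,600),interpolation=cv2.INTER_CUBIC),cv2.COLOR_RGB2BGR))
t=grab('top')
for k in['tweezers','pinch']:
    for d in manip.search_frame(t,k): print(k,np.round(d['extent']),round(d['confidence'],2))
```

```text
[0.54506324 0.1607618  0.18778583] 1.5090186461182085 10.2667 [ 0.35054972  0.41671411 -0.25480154]
pinch [376. 222. 405. 300.] 0.57
```

View pics/w8.png

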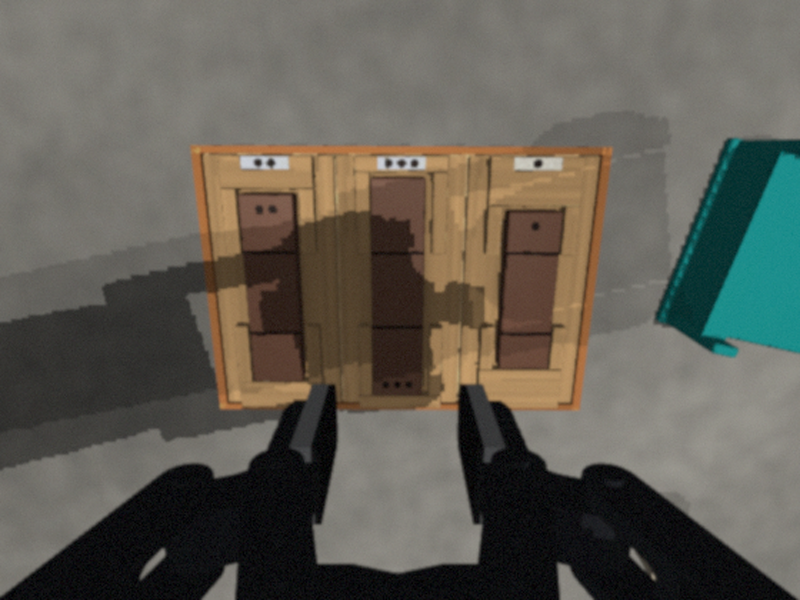

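Ten pictures are viewed, so everything from here is by numbers. The last one shows the bar seated in the middle slot, with corners at (370,178), (425,177), (424,395) and (374,394), lines at rows 253 and 326, and all three bars flat.

```bash
cat >> h.py <<'E'
def lines(w,c,a,z,lo=-.05,hi=.05,half=.008):
    """offsets of dark lines along direction a from c on plane z"""
    g=w['frame'].astype(np.float32).sum(2);u=np.array([np.cos(a),np.sin(a)]);v=np.array([u[1],-u[0]])
    ts=np.arange(lo,hi,.0005)
    pr=np.array([cv2.remap(g,*[np.float32([[w2px(w,[*(c+t*u+o*v),z])[k] for o in np.arange(-half,half+1e-4,.002)]]) for k in(0,1)],cv2.INTER_LINEAR).mean() for t in ts],np.float32)
    d=cv2.blur(pr[None],(25,1))[0]-cv2.blur(pr[None],(3,1))[0]
    return [(ts[i].round(4),round(float(d[i]))) for i in range(2,len(ts)-2) if d[i]>10 and d[i]==d[max(0,i-6):i+7].max()]
E
python3 - <<'E'
from h import *
w=grab('wrist');k=.7;z=.024
q=np.array([px2w(w,a*k,b*k,z)[:2] for a,b in((370,178),(425,177),(424,395),(374,394))]);c=q.mean(0)
d=q[0]+q[1]-q[2]-q[3];a=np.arctan2(d[1],d[0]);print(q.round(4),c,a,np.linalg.norm(d)/2)
print(lines(w,c,a,z,-.075,.075))
print(plan(.49,-.277,.2,-.1))
E
```

```text
[[0.5332 0.2253]
 [0.5625 0.2241]
 [0.5561 0.0955]
 [0.5258 0.098 ]] [0.54438528 0.16071439] 1.5170377768747703 0.12817243223020694
[(np.float64(-0.073), 16), (np.float64(-0.0635), 24), (np.float64(-0.058), 35), (np.float64(-0.0205), 36), (np.float64(0.023), 35), (np.float64(0.0405), 34), (np.float64(0.0645), 89), (np.float64(0.072), 38)]
(array([-2.935, -0.182, -0.094]), np.float64(-0.2439))
```

Emit:
arm_command([
  [1,[-0.25,0,-0.1],0],
  [1,[-0.5,0,-0.15],0],
  [1,[-0.75,0,-0.15],0],
  [1,[-1,0,-0.15],0],
])

```text
time: 10.85
tool_pos: [0.5359, 0.0099, 0.2103]
tool_rot: [0.0, 0.728, 0.685, 0.0]
contact_force: [0.3, -0.3, 1.1]
gripper_width: 0.975
grasp_force: 0.0
```

Emit:
arm_command([
  [1,[-0.25,0,0],0],
  [1,[-0.5,0,0],0],
  [1,[-0.75,0,0],0],
  [1,[-1,-0.05,0],0],
])

```text
time: 11.18
tool_pos: [0.5191, -0.1399, 0.2095]
tool_rot: [-0.0, 0.729, 0.685, -0.0]
contact_force: [0.9, -0.6, -0.1]
gripper_width: 1.001
grasp_force: 0.0
```

Emit:
arm_command([
  [1,[-0.2,-0.05,0],0.02],
  [1,[-0.4,-0.1,0],0.04],
  [1,[-0.6,-0.13,0],0.06],
  [1,[-0.8,-0.13,0],0.08],
  [1,[-0.93,-0.13,0],0.1],
  [1,[-0.93,-0.13,0],0.12],
  [1,[-0.93,-0.13,0],0.14],
  [1,[-0.93,-0.13,0],0.16],
  [1,[-0.93,-0.13,0],0.18],
  [1,[-0.93,-0.13,0],0.2],
  [1,[-0.93,-0.13,0],0.22],
  [1,[-0.93,-0.13,0],0.24],
  [1,[-0.93,-0.13,0.05],0.256],
  [1,[-0.93,-0.13,0.05],0.256],
  [1,[-0.93,-0.13,0.05],0.256],
  [1,[-0.93,-0.13,0.05],0.256],
])

```text
time: 12.52
tool_pos: [0.4911, -0.2761, 0.2023]
tool_rot: [-0.0, 0.999, -0.049, -0.0]
contact_force: [0.3, 0.4, 0.2]
gripper_width: 0.997
grasp_force: 0.0
```

Run:
```python
from h import *
p,f,s=pose();print(p,f,s['time'],s['joint_pos'].round(2))
w=grab('wrist','w9.png')
for k in['tweezers','rest','pinch','point_left','leg_left']:
    for d in manip.search_frame(w,k): print(k,np.round(d['extent']),round(d['confidence'],2))
for n,X in(('bow',(.386,-.266,.05)),('pinch',(.49,-.277,.052)),('pL',(.583,-.25,.018)),('pR',(.576,-.32,.018))):print(n,w2px(w,X).round(0))
# ascii map: steel vs orange vs grey
f=w['frame'];h=cv2.cvtColor(f,cv2.COLOR_RGB2HSV)
for r in range(0,420,10):
    print('%3d '%r+''.join('#' if v<45 else 'w' if (s>90) else 'S' if v>150 else '.' for (hh,s,v) in h[r+5,4::7]))
```

```text
[ 0.4911223  -0.27606261  0.20231079] -0.09718559489694742 12.5167 [-0.64 -0.05  1.81  0.    1.39  1.02]
tweezers [225.  84. 330. 330.] 0.92
rest [196.  97. 355. 285.] 0.8
pinch [227.  86. 332. 330.] 0.92
point_left [227.  83. 274. 318.] 0.62
leg_left [226.  85. 277. 320.] 0.8
bow [280. 322.]
pinch [281. 208.]
pL [236.  88.]
pR [324.  88.]
  0 .............www..........................................#############..###....
 10 .............www...........................................##########.....###...
 20 ..............www............................................####.###.....###...
 30 ..............www..................................................###....##....
 40 ....................................................................########....
 50 ......................................................................####......
 60 ................................................................................
 70 ................................................................................
 80 ..........................................................................
[... 2111 characters left out ...]
...##...............
340 ............######.#####................................####.######.............
350 ..####.....############.................................############.....####...
360 ######################...................................#######################
370 ######################...................................#######################
380 #######################.................................########################
390 ########################.......####.........#####......#########################
400 #########################.....###################.....##########################
410 ##########################.#####################################################
```

```bash
cat >> h.py <<'E'
def legs(w,rows,z,l=200,r=360,sat=90):
    """per row: (left,right) leg centre -> world mid line, in the plane z, by low-saturation steel on wood"""
    h=cv2.cvtColor(w['frame'],cv2.COLOR_RGB2HSV);out=[]
    for v in rows:
        s=h[v,l:r,1];wd=np.where(s>sat)[0]
        if len(wd)<20: continue
        st=np.where(s[wd[0]:wd[-1]]<=sat)[0]+wd[0]+l
        runs=[q for q in np.split(st,np.where(np.diff(st)>2)[0]+1) if len(q)>=3]
        out.append((v,[(int(q[0]),int(q[-1])) for q in runs]))
    return out
E
python3 - <<'E'
from h import *
w=grab('wrist')
for v,r in legs(w,range(105,280,8),.055): print(v,r)
h=cv2.cvtColor(w['frame'],cv2.COLOR_RGB2HSV)
for v in range(80,100,3): print(v,h[v,220:340:2,2].tolist())
for v in range(284,336,8): print(v,h[v,250:310:2,2].tolist())
E
```

```text
105 [(227, 234), (320, 328)]
113 [(229, 234), (320, 326)]
121 [(230, 236), (320, 325)]
129 [(232, 237), (319, 324)]
137 [(233, 238), (317, 322)]
145 [(234, 239), (316, 321)]
153 [(235, 240), (315, 320)]
161 [(236, 241), (314, 319)]
169 [(238, 243), (313, 318)]
177 [(234, 243), (312, 322)]
185 [(234, 244), (311, 321)]
193 [(236, 245), (311, 320)]
201 [(236, 246), (310, 319)]
209 [(238, 247), (309, 318)]
217 [(238, 248), (308, 318)]
225 [(239, 248), (307, 316)]
233 [(245, 249), (306, 311)]
241 [(246, 250), (305, 310)]
249 [(247, 253), (303, 309)]
257 [(248, 254), (302, 308)]
265 [(250, 255), (301, 306)]
273 [(252, 257), (299, 304)]
80 [102, 103, 100, 101, 100, 101, 99, 100, 103, 101, 98, 101, 99, 97, 99, 98, 99, 95, 94, 98, 93, 92, 92, 90, 89, 90, 91, 90, 93, 94, 88, 89, 90, 90, 90, 88, 93, 94, 94, 92, 91, 93, 94, 90, 93, 93, 95, 94, 92, 100, 103, 105, 106, 105, 103, 102, 103, 98, 100, 105]
83 [104, 102, 100, 102, 99, 101, 101, 102, 103, 102, 100, 96, 97, 99, 99, 96, 96, 93, 95, 96, 94, 92, 89, 91, 93, 89, 91, 89, 92, 87, 93, 90, 89, 84, 92, 95, 93, 93, 91, 92, 92, 94, 90, 90, 104, 104
[... 1600 characters left out ...]
51, 116, 93, 68, 70, 67, 70]
300 [71, 69, 71, 72, 100, 105, 118, 151, 148, 82, 83, 118, 121, 113, 83, 90, 101, 101, 84, 76, 151, 154, 101, 74, 71, 71, 73, 70, 71, 69]
308 [66, 71, 68, 69, 67, 68, 67, 70, 85, 148, 152, 76, 86, 108, 113, 113, 96, 74, 145, 155, 100, 68, 67, 72, 69, 70, 70, 69, 68, 69]
316 [72, 72, 71, 72, 71, 68, 69, 67, 68, 64, 90, 149, 158, 157, 158, 155, 149, 155, 94, 67, 65, 67, 69, 70, 69, 68, 72, 63, 73, 109]
324 [69, 69, 67, 68, 66, 70, 69, 66, 66, 68, 88, 154, 157, 157, 156, 160, 157, 155, 108, 65, 63, 70, 67, 67, 65, 71, 101, 115, 114, 115]
332 [70, 70, 69, 68, 67, 65, 64, 69, 67, 65, 63, 63, 68, 71, 76, 73, 67, 63, 65, 68, 65, 67, 67, 89, 112, 113, 111, 113, 109, 110]
```

Run:
```python
from h import *
w=grab('wrist');p,f,s=pose()
P=px2w(w,278,201,.059);B=px2w(w,278.3,328.5,.055);A=px2w(w,277.9,137,.055);C=px2w(w,278.4,265,.055)
L=px2w(w,236.5,201,.059);R=px2w(w,320,201,.059)
d=A-C;a=np.arctan2(d[1],d[0]);print(P,B,np.linalg.norm(P[:2]-B[:2]),'angle',a,np.arctan2(*(P-B)[1::-1]),np.linalg.norm(L-R),p,f)
F=px2w(w,278,173,.059);K=px2w(w,278,229.5,.059);print('plate',F,K,np.linalg.norm(F-K))
for x,y in(P[:2],):
  print(plan(x,y,.10,a),plan(x,y,.058,a))
```

```text
[ 0.49821767 -0.27545762  0.059     ] [ 0.38279064 -0.26432082  0.055     ] 0.11596304468651099 angle -0.0945475046689323 -0.09618575155930072 0.06354420336872177 [ 0.49132765 -0.27623177  0.20292691] -0.09926135877437091
plate [ 0.51963275 -0.27757278  0.059     ] [ 0.47530454 -0.2731945   0.059     ] 0.04454390886241888
(array([ 0.045, -0.01 ,  0.686]), np.float64(-0.0008)) (array([ 0.045, -0.01 ,  0.966]), np.float64(-0.0008))
```

Run:
```python
from h import *
p,f,s=pose();print(p,f);print(plan(.4958,-.2753,.057,-.0955))
```

```text
[ 0.49132765 -0.27623177  0.20292691] -0.09926135877437091
(array([ 0.029, -0.009,  0.973]), np.float64(-0.0006))
```

Emit:
arm_command([
  [1,[0.029,-0.009,0.1],-0.0006],
  [1,[0.029,-0.009,0.3],-0.0006],
  [1,[0.029,-0.009,0.5],-0.0006],
  [1,[0.029,-0.009,0.7],-0.0006],
  [1,[0.029,-0.009,0.85],-0.0006],
  [1,[0.029,-0.009,0.93],-0.0006],
  [1,[0.029,-0.009,0.973],-0.0006],
  [1,[0.029,-0.009,0.973],-0.0006],
  [1,[0.029,-0.009,0.973],-0.0006],
  [1,[0.029,-0.009,0.973],-0.0006],
])

```text
time: 13.75
tool_pos: [0.497, -0.2762, 0.0589]
tool_rot: [0.001, 0.999, -0.048, 0.001]
contact_force: [-0.0, 0.6, 0.3]
gripper_width: 1.003
grasp_force: 0.0
```

Run:
```python
from h import *
w=grab('wrist');p,f,s=pose();print(p,f,s['contact_force'])
for v,r in legs(w,range(100,330,10),.055,160,400): print(v,r)
h=cv2.cvtColor(w['frame'],cv2.COLOR_RGB2HSV)
for r in range(0,420,12): print('%3d '%r+''.join('#' if v<45 else 'w' if (s>90) else 'S' if v>140 else '.' for (hh,s,v) in h[r+5,4::5]))
```

```text
[ 0.49698605 -0.2761854   0.05892882] -0.09568451983421519 [-0.86193996 -0.87364703 -0.12253482]
110 [(174, 192), (367, 384)]
120 [(172, 189), (370, 387)]
130 [(174, 189), (370, 385)]
140 [(176, 191), (368, 383)]
150 [(177, 194), (365, 382)]
160 [(180, 195), (364, 379)]
170 [(182, 197), (362, 377)]
180 [(184, 199), (360, 375)]
190 [(186, 200), (358, 373)]
200 [(188, 202), (356, 371)]
210 [(190, 204), (355, 369)]
220 [(192, 207), (353, 367)]
230 [(195, 208), (350, 365)]
240 [(196, 210), (348, 364)]
250 [(198, 212), (347, 362)]
260 [(193, 213), (346, 365)]
270 [(189, 214), (345, 370)]
280 [(191, 216), (343, 368)]
290 [(169, 174), (193, 217), (342, 366), (384, 388)]
300 [(162, 168), (173, 175), (194, 218), (340, 365), (384, 386)]
310 [(162, 168), (173, 176), (196, 220), (339, 363), (393, 398)]
320 [(167, 177), (197, 220), (338, 361), (382, 385), (388, 396)]
  0 SSSSSSSSSSSSSSSS................................................................................................
 12 SSSSSSSSSSSSSSS.................................................................................................
[... 3161 characters left out ...]
48 ....#####......#################....wwww.....wwwwwwwwwwwwwwwwwwwww.....wwww...#################.......#####.....
360 ###############################.....wwwwwww...wwwwwwwwwwwwwwwwwww....wwwwwww...################################.
372 ###############################....wwwwwwww...wwwwwwwwwwwwwwwwwww...wwwwwwwww...################################
384 #################################.wwwwwwwwww...wwwwwwwwwwwwwwwwww..wwwwwwwwww.##################################
396 ##################################wwwwwwww##########################wwwwwwww####################################
408 ####################################ww###################################w######################################
```

Emit:
arm_command([
  [0.3,[0,0,0],0],
  [0.3,[0,0,0],0],
  [0.3,[0,0,0],0],
  [0.2,[0,0,0],0],
  [0.2,[0,0,0],0],
  [0.16,[0,0,0],0],
  [0.16,[0,0,0],0],
  [0.16,[0,0,0],0],
  [0.16,[0,0,0],0],
])

```text
time: 14.55
tool_pos: [0.4974, -0.2764, 0.0596]
tool_rot: [0.001, 0.999, -0.048, 0.002]
contact_force: [-2.0, 1.2, 9.7]
gripper_width: 0.587
grasp_force: 12.0
```

Run:
```python
from h import *
w=grab('wrist','w10.png');p,f,s=pose();print(p,f,s['contact_force'],s['gripper_width'],s['grasp_force'])
for v,r in legs(w,range(100,330,20),.055,160,400): print(v,r)
h=cv2.cvtColor(w['frame'],cv2.COLOR_RGB2HSV)
for r in range(50,120,5): print('%3d '%r+''.join('%x'%(v//16) for (hh,s,v) in h[r,150:410:2]))
```

```text
[ 0.49735547 -0.27647919  0.05964299] -0.09567899204082479 [-0.6789646   0.95963064  9.18057687] 0.579894963533118 11.954669505357742
120 [(201, 218), (336, 353)]
140 [(205, 218), (336, 349)]
160 [(208, 221), (335, 347)]
180 [(210, 223), (333, 345)]
200 [(212, 225), (331, 343)]
220 [(215, 227), (328, 340)]
240 [(217, 229), (326, 339)]
260 [(211, 230), (325, 345)]
280 [(199, 231), (325, 356)]
300 [(184, 207), (210, 232), (323, 378)]
320 [(172, 205), (212, 233), (323, 346), (353, 376), (379, 386)]
 50 7777777777776777777777777777777777777777776666766676666666666666666666666666666666666666666677776677777777777777777777776677666777
 55 7777777777777777777777777777777777777777766666666666666666666666666666666666666666666666666666666666677777777777777777777676777777
 60 7777777777777777777777777777777777777777776767666666666666666666666666666666666666666666666666666666666667777777777777777777777777
 65 7777777777777777777777777777777777777777777667666666666666666666666666666666666666666666666666666666666666677767777777777777777777
 70 7777777777777777777777777777777777777777776766666666666
[... 590 characters left out ...]
6666667777777777777777777
 95 7777777777777777777777777777667777665333333346676666666666666666666666666666666666666653333466677766667676666777777777777777777777
100 7777777777777777777777777777667776654564333346766666666666666666666666666666666666666653333456677766667666666777777777777777777777
105 7777777777777777777777777776677766645664333335666766666666666666666666666666666666666663333356677776667666667777777777777777777777
110 7777766665667776666666666666677766545654444467777778888777666777788888878888878877777775444445667777678887777778889988999997777777
115 7777888888989999988888899977888765479974555579a9aaaaaaaaa99899999aaaaaa999aa999999999886444444567898878999988899989999abbba8777777
```

Run:
```python
from h import *
w=grab('wrist');p,f,s=pose()
org=np.array([.3917,-.2652]);u=np.array([np.cos(-.0955),np.sin(-.0955)])
for v,a,b in((140,192,131),(160,176.5+7.5,126.5),(180,176,117.5-1.5+.5),(200,168,118.5),(220,160.5,113),(240,153,109.5)):
    L=px2w(w,200,v,.055);R=px2w(w,201,v,.055);m=np.linalg.norm(R-L);x=(px2w(w,278,v,.055)[:2]-org)@u
    sm=(a-b)*m/x;print(v,round(x,4),sm.round(4),'gap',(68-186*sm).round(2))
```

```text
140 0.172 0.1199 gap 45.69
160 0.1652 0.1197 gap 45.74
180 0.1583 0.1315 gap 43.54
200 0.151 0.1166 gap 46.3
220 0.1435 0.1199 gap 45.71
240 0.1358 0.1181 gap 46.03
```

Emit:
arm_command([
  [0.16,[0,0,-0.02],0],
  [0.16,[0,0,-0.05],0],
  [0.16,[0,0,-0.1],0],
  [0.16,[0,0,-0.17],0],
  [0.16,[0,0,-0.26],0],
  [0.16,[0,0,-0.36],0],
  [0.16,[0,0,-0.46],0],
  [0.16,[0,0,-0.54],0],
  [0.16,[0,0,-0.6],0],
  [0.16,[0,0,-0.62],0],
  [0.16,[0,0,-0.62],0],
  [0.16,[0,0,-0.62],0],
])

```text
time: 15.65
tool_pos: [0.4955, -0.2751, 0.1494]
tool_rot: [-0.0, 0.999, -0.048, -0.0]
contact_force: [0.1, -0.1, -1.0]
gripper_width: 0.584
grasp_force: 8.9
```

Run:
```python
from h import *
w=grab('wrist');p,f,s=pose();print(p,f,s['contact_force'],s['gripper_width'],s['grasp_force'])
for k in['tweezers','leg_left','leg_right','point_left']:
    for d in manip.search_frame(w,k): print(k,np.round(d['extent']),round(d['confidence'],2))
h=cv2.cvtColor(w['frame'],cv2.COLOR_RGB2HSV)
for r in range(60,250,8): print('%3d '%r+''.join('%x'%(v//16) for (hh,s,v) in h[r,180:380:2]))
print(plan(.4654,.1669,.15,-.0618))
```

```text
[ 0.49523245 -0.27492414  0.14885252] -0.09577235036453836 [ 0.15010832  0.13113567 -1.58328476] 0.58054442495405 8.883940279483795
tweezers [199.  83. 354. 396.] 0.65
leg_left [200.  83. 244. 394.] 0.8
point_left [201.  80. 241. 393.] 0.91
 60 7777666666666666666766767666666666666665666666666656655555555555555555555556666666666666666666666666
 68 7776666766666666666666676666666666666666666666666666665556655656565556555556666666666666666666666666
 76 6666666776666666666666666666666666666666666666666666666655666666666666656666677767666666666666666666
 84 6666666667666766666544445666666666666666666666566655555656666666666566666544444566666666667666676666
 92 7666666666676766666664333566666666666666666666666555665666666656566666666433456666666777777766666666
100 7777777666666666666654566666666666665446666665665565666666666666666543466666455666665677777776677666
108 7777777766776666666547888888999888885444899a9988889999999999988888775445699a95556666669a977667677666
116 6667777766666677665468888888999989997445799998888899999999998888877774445888884566888879976767676666
124 666666666666899
[... 1015 characters left out ...]
a87777777777777
204 6666666666666788899884334444444444556666665666655666665456666655555555556654379997656674455677776667
212 6666666666666544454444334444444566566666666666655566665456666555555555556653489886555554444444444444
220 6666666666666644444444334444444565666666666666656566655566666655555555556543799985555544444444444444
228 6666666666666644444444433555554456666666665666655666654566666555555555556534899865555544444444444444
236 7767666666666654444444433555654456666666666666665566544566666655555555556435999855566544444444444444
244 6666677676666668874454433456555446666666666666666566544566666655555555555434445655555544444444444444
(array([-0.48 , -2.913, -0.008]), np.float64(-0.0054))
```

Emit:
arm_command([
  [0.16,[-0.01,-0.05,0],0],
  [0.16,[-0.02,-0.15,0],0],
  [0.16,[-0.05,-0.3,0],0],
  [0.16,[-0.08,-0.48,0],0],
  [0.16,[-0.11,-0.66,0],0],
  [0.16,[-0.14,-0.83,0],0],
  [0.16,[-0.16,-1,0],0],
])

```text
time: 16.48
tool_pos: [0.4854, -0.1212, 0.1495]
tool_rot: [-0.0, 0.999, -0.048, -0.0]
contact_force: [-0.5, -0.3, -0.9]
gripper_width: 0.582
grasp_force: 8.9
```

Emit:
arm_command([
  [0.16,[-0.03,-0.17,0],0],
  [0.16,[-0.06,-0.34,0],0],
  [0.16,[-0.09,-0.51,0],0],
  [0.16,[-0.12,-0.68,0],0],
  [0.16,[-0.14,-0.84,0],0],
  [0.16,[-0.16,-1,0],0],
])

```text
time: 16.98
tool_pos: [0.4756, 0.0303, 0.1497]
tool_rot: [-0.0, 0.999, -0.047, -0.0]
contact_force: [-0.6, 0.6, -0.7]
gripper_width: 0.582
grasp_force: 8.9
```

Emit:
arm_command([
  [0.15,[-0.03,-0.17,0],0],
  [0.15,[-0.06,-0.34,0],-0.001],
  [0.15,[-0.09,-0.51,0],-0.002],
  [0.15,[-0.12,-0.66,0],-0.003],
  [0.15,[-0.14,-0.78,0],-0.004],
  [0.15,[-0.15,-0.86,0],-0.005],
  [0.15,[-0.16,-0.9,0],-0.0054],
  [0.15,[-0.16,-0.91,0],-0.0054],
  [0.15,[-0.16,-0.91,0],-0.0054],
  [0.15,[-0.16,-0.91,0],-0.0054],
  [0.15,[-0.16,-0.91,0],-0.0054],
])

```text
time: 17.9
tool_pos: [0.4659, 0.1654, 0.1498]
tool_rot: [0.0, 1.0, -0.032, 0.0]
contact_force: [-0.4, -0.4, -0.5]
gripper_width: 0.577
grasp_force: 9.2
```

Run:
```python
from h import *
w=grab('wrist');p,f,s=pose();print(p,f,s['time'],s['contact_force'],s['gripper_width'],s['grasp_force'])
print(plan(.4654,.1669,.10,-.0618))
for n,X in(('M',(.545,.162,.024)),('A',(.5437,.1395,.024)),('B',(.5464,.184,.024))):print(n,w2px(w,X).round(1))
h=cv2.cvtColor(w['frame'],cv2.COLOR_RGB2HSV)
for r in range(60,200,6): print('%3d '%r+''.join('%x'%(v//16) for (hh,s,v) in h[r,180:380:2]))
```

```text
[0.46596277 0.16536717 0.14982742] -0.06314404852473425 17.95 [ 0.40770165 -0.35015947 -1.05169741] 0.5766870151636243 9.227193295955658
(array([-0.004, -0.01 ,  0.332]), np.float64(-0.0002))
M [277.8 100.8]
A [312.5 100.6]
B [243.9 100.8]
 60 999999999999999999999999999999999689999999999999999999999aaaaaa9a99689999999999999abbbbbbbbbbbbbbbbb
 66 999999999999999999999999999999999669999999999999999999999999aa9999959999999999999bbbbbabbbbbaabaaabb
 72 5777788888888888888865777777788888888999899999999999999999999a99999875677777778999999998998666788988
 78 5666665665566555555565665666565435655555555555555556556555555565553455555555555566666666666666666666
 84 4666666666666666666544445666665335566666666666666666666666666666652366666544444667777777677677767777
 90 3666666666666666566654433466656436666666666666666666666666666666753456664334456666677777777774223667
 96 3676666666666655666665434656666435655566666666666666665666665666753555456533556676666777777767766776
102 3576666666656556666654566666666532322365656665665566666656666666534533225665455667666777777763225776
108 4466666666666566
[... 959 characters left out ...]
9999999975589a99999a999999999999999999769a99998348999abbbbbbbbbbbbbbbb
168 88777778888888899997337887878999999999955899999999aaa9aa9aaaaaaa999746999999635999999aaaaa9988899aaa
174 bba999998899999a9998437999999999a9858995569999999999999999999999978745899999537999999877666666667aaa
180 bbaa99998899999a999963699999a999998889964589999999998888987777789897558999984389997587666665666667aa
186 baaaaa9885343222799973322232223222232222222222222222222222222222222222222222348998412221233466666656
192 ccaaaa9886455555789984355555566542455553345542223232222222222222222122322223368997322223443566665666
198 7baaaaaa97455655689985345555555552353332222232222233222222222222232122222233379986322223333566665666
```

```bash
cat >> h.py <<'E'
def tips(w,gap=.0453,fwd=.0798,dz=-.0416,mid=0.):
    p,f,s=pose();u=np.array([np.cos(f),np.sin(f)]);v=np.array([-u[1],u[0]])
    out=[]
    for sg in(1,-1):
        X=np.r_[p[:2]+fwd*u+(mid+sg*gap/2)*v,p[2]+dz];out+=[X,w2px(w,X).round(1)]
    return out
E
python3 - <<'E'
from h import *
w=grab('wrist');print(tips(w))
h=w['frame'].astype(int).sum(2)//3
for r in range(76,112,2): print('%3d '%r+' '.join('%3d'%x for x in h[r,210:240:1]),'|',' '.join('%3d'%x for x in h[r,314:344:1]))
E
```

```text
[array([0.54702452, 0.1829674 , 0.10821566]), array([228.2,  97.9]), array([0.54416496, 0.13775775, 0.10821566]), array([334.9,  97.9])]
 76  89  86  86  85  87  87  89  88  85  87  88  88  86  89  86  87  86  88  87  88  88  86  88  89  88  87  85  85  86  86 |  86  87  90  89  92  88  90  88  90  91  89  89  88  89  90  88  88  91  90  90  89  87  88  89  88  87  89  90  89  87
 78  70  73  68  69  73  74  75  72  75  72  71  74  71  72  75  70  74  75  72  71  71  73  73  72  70  74  73  74  74  75 |  52  65  70  72  72  70  72  73  70  73  74  69  72  71  70  71  74  69  71  69  70  70  73  71  72  72  74  82  78  81
 80  79  78  80  75  79  76  79  78  79  77  77  77  75  77  80  75  79  78  79  81  75  74  79  78  81  80  76  78  78  78 |  42  62  72  76  76  75  76  79  75  72  76  75  74  74  75  74  77  76  74  72  74  72  75  74  75  79  83  88  88  87
 82  77  81  77  77  76  79  79  77  75  77  74  75  78  72  72  74  74  76  77  75  75  77  76  74  75  76  80  77  77  79 |  45  64  71  77  77  75  74  75  75  76  74  76  73  73  75  73  72  75  73  73  75  73  78  74  74
[... 2764 characters left out ...]
89  85  78  70  63  62  72  75  74  75  81  76  77  77  74  76  76  76  77  75  77  73 |  69  53  38  29  36  30  31  32  35  42  62  74  73  73  72  75  69  65  62  68  75  78  89  91  94 102 105 110 111 108
108 103 103 104  99  97  99  94  95  86  83  69  62  58  70  72  77  77  74  73  75  78  73  76  76  75  73  74  77  76  75 |  68  53  41  36  33  34  37  37  34  43  61  71  75  75  75  74  73  69  64  63  71  80  86  90  95  98 104 105 108 110
110 103 103 101 100  99  97  95  89  81  78  67  64  62  69  74  74  77  74  73  73  78  76  76  74  75  72  78  75  75  75 |  68  52  43  38  33  32  33  37  36  44  61  75  76  74  69  75  72  72  71  68  67  74  82  88  93  94 101 104 112 111
```

Emit:
arm_command([
  [0.14,[-0.004,-0.01,0.05],0],
  [0.14,[-0.004,-0.01,0.15],0],
  [0.14,[-0.004,-0.01,0.25],0],
  [0.14,[-0.004,-0.01,0.34],0],
  [0.14,[-0.004,-0.01,0.4],0],
  [0.14,[-0.004,-0.01,0.44],0],
  [0.14,[-0.004,-0.01,0.45],0],
  [0.14,[-0.004,-0.01,0.45],0],
  [0.14,[-0.004,-0.01,0.45],0],
  [0.14,[-0.004,-0.01,0.45],0],
])

```text
time: 18.83
tool_pos: [0.466, 0.1678, 0.0833]
tool_rot: [-0.0, 1.0, -0.031, 0.001]
contact_force: [-0.5, 0.0, -1.4]
gripper_width: 0.573
grasp_force: 9.6
```

Run:
```python
from h import *
w=grab('wrist','w11.png');p,f,s=pose();print(p,f,s['time'],s['contact_force'],s['gripper_width'])
print(tips(w))
h=cv2.cvtColor(w['frame'],cv2.COLOR_RGB2HSV)
for r in range(40,150,4): print('%3d '%r+''.join('%x'%(v//16) for (hh,s,v) in h[r,190:370:2]))
```

```text
[0.46597828 0.16779117 0.08324806] -0.06178671926768556 18.8833 [ 0.09385098  0.97891428 -1.48043278] 0.5691940967018259
[array([0.54702459, 0.1854705 , 0.04164806]), array([228.4,  98.2]), array([0.54422743, 0.14025694, 0.04164806]), array([334.9,  98.2])]
 40 aaaaaaaaaaaaaaaaaaaaaaaa99aaaaaaaaaaaaaaaaaaabbaaaaabbaaabccbbbbaabbbbba99a9aaaa9a9a9aaaab
 44 aaaaaaaaaaaaaaaaaaaaaaaaa58aaaaaaaaaaaaaaaaaaaaaaaaaaaaaaaccaaaaaaaaaab859aaaaaaaaaaaaaabc
 48 aaaaaaaaaaaaaaaaaaaaaaaaa56aaaaaaaaaaaaaaaaaaaaaaaaaaaaaaaccbaaaaaaaaaa55aaaaaaaaaaaaaaaaa
 52 aaaaaaaaaaaaaaaaaaaaaaaaa56aaaaaaaaaaaaaaaaaaaaaaaaaaaaaaaaaaaaaaaaaaaa56aaaaaaaaaaaaaaaaa
 56 7666777777777777666666666459aaaaaaaaaaaaaaaaaaaaaaaaaaaaaaaabbbaaaaaaa94589998989888888888
 60 999999975555555657877888899999999a999999aaaa9aaaaaaaaaaaaaaaaaaaaaaaaaa9964545555556688889
 64 999999999999999999999999999999999999999999999999999999999999999999999999999999999999999999
 68 555666666666666666666543566666555555566666666556666656665666566666555533565555555566666566
 72 666666666666666666666643566666666666666666666666666666666666666666666632566666
[... 1117 characters left out ...]
666666666665442134677aaa97666666666
124 666666668aaa9555666666311366666666666666666666666666666666666666666551233568aabb6566666666
128 666666668aaaa535666666421256666666666666666666666666666666666666666652333348aaba6666666666
132 554444446aaaa633555555432334555566665655556666666444444555555555555532333359aab84444444444
136 aaaaaaaaaaaaa735aaaaaaa855448aa9aaaaaaaaaa9999a9aa9aa9999a9a9aaaa97754597359aabbaaaaaaaabb
140 aaaaaaaaaaaaa8349aaaaaa9654469aaaaaaaaaaaaaaaaaaa9aaaaaaaaaaaaaaa966646a636aaabaaaaaaaaacc
144 aaaaaaaaaaaaa9438aaaaaaa654469aaaaaaaaaaaaaaaaaaaaaaaaaaaaaaaaaaaa76658b638aaabaaaaaaaaacc
148 aa99999999aaa95378989888544569aaaaaaaaaaaaaaaaaaaaaaaaaaaaaaaaaaaa86769a448aaa999a99999abb
```

Emit:
arm_command([
  [0.14,[0,0.016,0],0],
  [0.14,[0,0.016,0.03],0],
  [0.14,[0,0.016,0.055],0],
  [0.14,[0,0.016,0.07],0],
  [0.14,[0,0.016,0.07],0],
  [0.14,[0,0.016,0.07],0],
  [0.14,[0,0.016,0.07],0],
  [0.14,[0,0.016,0.07],0],
])

```text
time: 19.55
tool_pos: [0.4652, 0.1653, 0.0719]
tool_rot: [-0.0, 1.0, -0.031, 0.0]
contact_force: [0.1, -0.3, -0.9]
gripper_width: 0.574
grasp_force: 9.6
```

Run:
```python
from h import *
w=grab('wrist','w12.png');p,f,s=pose();print(p,f,s['time'],s['contact_force'],s['gripper_width'])
h=w['frame'].astype(int).sum(2)//3
for r in list(range(52,84,6))+list(range(84,140,3)): print('%3d '%r+' '.join('%3d'%x for x in h[r,212:244:1]),'|',' '.join('%3d'%x for x in h[r,316:348:1]))
```

```text
[0.46525646 0.16529186 0.07193928] -0.061741090529131445 19.6 [ 1.17130138  0.24466926 -0.23056949] 0.5726681405807906
 52  53  49  54  55  56  55  54  52  53  56  55  53  53  58  53  57  58  62  62  53  44  54  70  96 119 126 131 131 128 132 131 132 | 134 133 131 132 133 131 131 134 131 130 132 132 131 123  93  56  52  73  83  85  86  85  83  84  82  85  83  85  83  83  84  84
 58 121 120 123 122 121 122 124 123 122 124 122 120 119 122 122 122 122 123 123 123 123 121 124 124 121 124 119 122 122 124 125 125 | 127 125 121 125 126 124 123 127 126 122 124 124 125 123 125 123 125 120 114 116 119 117 120 121 121 119 120 120 122 122 122 119
 64  80  76  74  76  81  80  81  76  78  77  76  75  69  57  44  45  59  68  74  76  75  73  79  76  75  79  78  77  77  74  73  76 |  80  74  76  81  74  69  68  66  67  64  65  51  43  38  40  45  64  72  71  73  75  74  75  72  72  75  73  71  74  70  68  72
 70  85  83  83  82  78  82  82  84  82  82  77  65  49  44  40  41  54  70  81  82  79  80  80  77  81  79  80  82  81  81  79  79 |  86  89  89  87  84  80  79  76  78  82  76  58  42  40  42  
[... 4868 characters left out ...]
38  39  39  36  38  43  53  57  59  60  61  69 |  72  71  73  71  60  55  52  53  51  44  42  38  38  37  43  48  45  48  54  57  61  60  78 122 151 163 168 184 193 195 195 185
135 168 169 171 158 119  75  59  59  74 106 125 126 125 126 126 126 126 126 126 119  94  68  61  51  49  55  67  64  64  64  79 105 | 126 123 125 122 124 123 121 118 115 109  85  62  57  68  81  87 105 110  94  69  60  61  88 133 160 162 166 182 190 185 179 169
138 166 168 167 161 130  93  62  60  69 100 126 132 138 137 138 135 135 136 136 128 100  75  62  52  57  62  63  67  67  67  79 109 | 129 128 131 129 130 130 123  98  75  65  57  51  61  77  88  98 121 121  94  69  61  66  97 140 159 162 161 162 161 163 162 154
```

Emit:
arm_command([
  [0.14,[0,0.002,0.006],0],
  [0.14,[0,0.002,0.012],0],
  [0.14,[0,0.002,0.018],0],
  [0.14,[0,0.002,0.023],0],
  [0.14,[0,0.002,0.026],0],
  [0.14,[0,0.002,0.028],0],
  [0.14,[0,0.002,0.028],0],
  [0.14,[0,0.002,0.028],0],
  [0.14,[0,0.002,0.028],0],
  [0.14,[0,0.002,0.028],0],
])

```text
time: 20.43
tool_pos: [0.4652, 0.165, 0.0677]
tool_rot: [-0.0, 1.0, -0.031, 0.0]
contact_force: [-0.1, 0.6, -0.2]
gripper_width: 0.57
grasp_force: 9.6
```

Run:
```python
from h import *
F=[]
for i in range(5):
    w=grab('wrist','w13.png');p,f,s=pose();F.append(s['contact_force'])
print(p,f,s['time'],np.mean(F,0),s['gripper_width'],s['grasp_force'])
h=w['frame'].astype(int).sum(2)//3
for r in list(range(60,84,6))+list(range(80,120,3)): print('%3d '%r+' '.join('%3d'%x for x in h[r,216:240:1]),'|',' '.join('%3d'%x for x in h[r,318:342:1]))
print([ (v,r) for v,r in legs(w,range(140,240,20),.05,150,410,110)])
```

```text
[0.46514503 0.16498072 0.06763496] -0.06176413059582512 20.6833 [ 0.07780457 -0.18217701 -0.6211201 ] 0.5711967430465558 9.618480205535889
 60  93  90  89  94  94  89  84  81  78  82  87  96  99  96  95  96  95  94  98  97  96  95  94  96 | 101  98 102  96  99  99  98  98  99  94  90  92  90  90  94  96  99  95  96  98  97  98  99 100
 66  80  80  79  81  81  77  67  53  46  43  55  73  80  79  84  82  81  80  82  83  81  81  77  80 |  93  90  84  80  80  78  78  78  74  69  52  41  36  39  45  66  75  82  80  79  78  78  78  77
 72  80  79  81  79  80  62  47  44  41  45  48  68  80  80  78  81  80  80  79  78  81  81  76  79 |  76  79  82  87  90  92  90  85  75  60  44  39  41  40  45  64  77  75  79  80  77  77  79  80
 78  79  81  82  80  81  77  61  47  38  42  47  68  76  79  80  79  81  81  81  79  78  80  80  77 |  80  77  79  77  78  75  78  79  74  53  38  34  35  38  48  66  74  78  80  80  77  78  78  78
 80  80  81  81  78  81  77  60  47  41  40  46  67  78  83  79  80  81  79  80  80  82  81  81  80 |  81  80  79  77  81  81  80  78  73  59  40  45  40  44  52  69  77
[... 2200 characters left out ...]
21 124
116 113 106  95  86  74  70  71  77  66  51  29  23  27  38  42  41  35  42  41  41  41  39  48  63 |  77  77  78  74  78  76  72  53  33  29  28  36  49  47  43  56  69  83  93 103 112 114 121 156
119 112 115 104  89  77  72  76  74  71  48  30  19  24  32  35  38  39  42  43  37  34  36  43  47 |  75  75  79  80  77  78  72  55  27  23  23  36  41  44  50  52  65  81  99 114 113 107 126 173
[(140, [(207, 222), (333, 349)]), (160, [(209, 224), (331, 346)]), (180, [(211, 226), (325, 344)]), (200, [(213, 228), (241, 246), (327, 342)]), (220, [(171, 175), (204, 207), (214, 230), (234, 240), (258, 261), (264, 269), (278, 285), (298, 304), (323, 340), (352, 357), (362, 365), (381, 385)])]
```

```bash
python3 -c "
from h import *
print(manip.job_done())"
```

```text
the job is handed in; nothing more can be done
None
```

I handed the job in at about 21 s. The long bar lies flat in its three-dot slot, and the tweezers are held level with their points about 2 mm above its two lines at a gap of about 44 mm. That placement was measured from the camera images and the grip force, and the judge's result was not reported back.

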